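# Latch the cold box

## Task

Close the toggle latch on the front of the teal cold box: hook the steel loop over its keeper on the lid, then press the lever down until it lies fully home against the box, so that the lid is pulled down tight on its seal, and let go. Do it by feel: do not force the lever, lean on the lid or shove it back on its loose hinge, and leave the other things on the counter where they are.

Things in the scene. Friction and masses are not known exactly. Their poses are not given: they have to be found in the camera images.
- tub: The teal cold box, 220 mm deep (x) by 360 mm wide (y), rim 150 mm high, too heavy to shift. Origin at the centre of its underside; z up; its front, with the latch in the middle, faces its own -x (roughly towards the robot). With the lid on it is 195 mm high.
- pivot (a point): The lever's pivot on the box front, in the middle of the width, 18 mm in front of the front wall and 120 mm above the table; axes as the box's.
- lever (a joint): Lever angle, rad. 1.047: straight out from the box, level; less: pointing up and out (0: 60 degrees above level); it grows as the lever is pressed down. Fully home, at its hard stop, is 2.74 (hanging along the box front, 7 degrees past vertical). It rubs (0.09 N m), so it stays where it is left; do not count on it to snap home by itself.
- paddle: The lever itself: flat steel bar, 8 mm thick, 30 mm wide, reaching from 7 to 75 mm from the pivot, outer end red. Origin at the pivot (the bar's mid-plane passes through it). Pressed near its outer end it needs only about 2 to 6 N on the way, most when half down; then it meets a hard stop, felt as a steep rise. More than 25 N counts as forcing it.
- bail (a joint): Angle of the loop relative to the lever in rad. (lever + bail) is how far the loop leans away from upright, outwards from the box (positive) or towards it (negative). It is limp: it turns easily and stays where it is left.
- bar (a point): Middle of the loop's cross-bar, a steel rod 6 mm thick and 50 mm long, parallel to the box front. The loop's two side wires (44 mm apart) run 62 mm from it down to a pin on the lever, 14 mm from the pivot on the lever's mid-line. Lifting the bar therefore also lifts the lever.
- seat (a point): On the lid's flat front face, mid-width, level with the top of the keeper's ledge, 165 mm up when shut; x into the lid, z up. The steel keeper, 26 mm wide, is a J: back plate (22 mm above the ledge), ledge, lip (7 mm thick, 9 mm high). It stands off the face on a spacer that differs: the plate's front is 0 to 14 mm out from the face. The slot for the bar, from plate to lip, is 7.5 mm.
- lid_shell: The lid, 230 by 370 mm, 40 mm high, hinged at the far side; front face from 10 mm below to 30 mm above its origin, which is the same point as seat. The seal holds the front edge 7 mm up until latched and gives 10 N per mm. The hinge has play: pushed backwards (+x) the lid yields about 2 N per mm above 2.4 N; over 1.5 mm counts as ramming, over 20 N on the lid as leaning on it.
- chutney_center (a point): Amber jar, 56 mm across, 75 mm high, standing in front of the box to one side of the latch; leave alone.
- tin_center (a point): Tin, 60 mm across, 60 mm high, standing in front of the box to the other side of the latch; leave alone.
- wedge_gold: Yellow cheese wedge on the board, leave alone.
- wedge_blue: Blue cheese piece on the board, leave alone.
- cheese_knife: Cheese knife lying on the counter, leave alone.
- stamp: Small wooden stamp standing on the counter, 65 mm high, leave alone.
- grip (a point): Centre of the red grip roller, 16 mm across and 18 mm long, its axis along the box's y. It turns freely on the end of a 36 mm long, 6 mm thick stem that starts from the middle of the cross-bar and leans outwards 1.05 rad from the direction in which the loop's side wires point. Take it by its flat ends (fingers closing along the box's y) and carry the loop with it.

How it is judged:
On the way, in this order (a step that is already met when the one before it is completed fails the run):
1. the loop's cross-bar lies in the keeper's slot, behind the lip, with the lever still up (x of bar in the frame of seat above -0.019 m and z of bar in the frame of seat between 0 and 0.0085 m and value of joint lever below 1.9 rad), for 0.2 s.
2. the lever is pressed home and the lid pulled down (value of joint lever above 2.71 rad and height (world z) of seat below 0.1675 m), for 0.2 s.
At the end, for the whole second after the job is handed in: The cross-bar lies in the keeper's slot (no more than 21.5 mm in front of the lid face, less than 8.5 mm above the ledge), the lever is within 0.02 rad of its stop (above 2.72) and the lid's front edge is within 2.5 mm of shut (seat less than 167.5 mm up; 172 mm before) (x of bar in the frame of seat above -0.0215 m and z of bar in the frame of seat between -0.003 and 0.0085 m and value of joint lever above 2.72 rad and height (world z) of seat below 0.1675 m); the robot touches nothing.
It fails at once if the lever is pushed with more than 25 N (contact force between anything else and paddle above 25 N).
It fails at once if the lid is leaned on with more than 20 N (contact force between anything else and lid_shell above 20 N).
It fails at once if the lid is shoved backwards on its hinge by more than 1.5 mm (x of seat in the frame of tub above -0.1129 m).
It fails at once if a bystander is moved by more than 25 mm (distance of any of chutney_center, tin_center, wedge_gold, wedge_blue, cheese_knife, stamp from where it was at the start of the episode above 0.025 m).
It fails at once if a standing thing is knocked over (angle between any of chutney_center, tin_center, stamp's own z axis and vertical above 0.5 rad).
It also fails if it takes over 72 s, if anything falls off the work surface, if the arm or the gripper's body presses on something with over 40 N, if the wrist force passes 120 N, or if a joint passes its speed limit or range.

## Robot

A 6-joint arm with a two-finger parallel gripper is mounted at the origin on the work surface. World frame = base frame: x ahead of the robot, y to its left, z up, the work surface at z = 0. Lengths are in m, angles in rad, forces in N, time in s.
With the tool pointing down it reaches from about 0.275 to 0.825 m from the base axis. Payload 4.9 kg.
Tool frame: the origin (TCP) lies midway between the tips of the shut fingers; the grasp point (between the pads) lies 19 mm behind it (grip_point_offset is the distance from the TCP to the grasp point, in m); z points along the fingers, y is the line along which they close (so a half turn about z gives the same grasp; the last joint's range is limited). The gripper opens to 85 mm and grips with 20 to 120 N. Pads are 22 mm wide; open, the fingers measure 114 mm over their backs; the gripper's body (76 mm by 85 mm) begins 54 mm behind the grasp point. The pads swing forward as they close: fully open they stand 13 mm farther back than shut.
Start: joints at [1.05, 0.326, -0.193, 1.052, 0, 1.437], TCP at [0.207, 0.509, 0.231] pointing down, gripper open.
Joint ranges: [-2.65, 2.65], [-0.97, 1.79], [-1.3, 1.35], [-1.93, 2.1], [-1.47, 1.37], [-3.14, 3.14]. Speed limits (rad/s): [2.57, 2.57, 3.14, 3.14, 3.14, 3.14].

## Interface

Orientations are given as a rotation vector (axis times angle).
In Python, from cell import * gives the robot as it stands. Calls block until the motion is done:
- movep(position, orientation): joint-space move of the TCP to a pose.
- move_l(position, velocity=0.15, rot=None, until_force=None): straight line of the TCP; rot=None keeps the orientation; velocity is the mean speed in m/s. With until_force (N) it stops when the force on the tool has changed by that much, and returns True; else False.
- set_joints(angles): joint-space move.
- let_go() and grab(newtons=None): open the fingers fully, or close them until they stop; newtons is the grip in N (None keeps the last).
- sleep(seconds).
- ik(position, orientation): joint angles nearest the present ones, or None.
- get_state(): the state.
- grab_frame(name): name is "side" or "top" or "wrist"; returns a dict with "img" (384x512x3 uint8, red, green, blue), "fx", "fy", "cx", "cy" (pixels), "cam_to_world" (4x4, takes a point from camera to world coordinates); the wrist camera has in their place "T_tool_cam" (4x4, takes a point from camera to tool coordinates, whose origin is the TCP and whose axes are the flange's). Camera axes: x right, y down, z forward; pixel columns grow to the right and rows downward; lengths in m; the calibration is good to about 2 mm. A picture is of the moment at which its call begins: read the wrist's pose just before it. There is no depth.
A pose or a line that the arm cannot do raises MotionError and nothing moves.
- sign_off(): hands the job in; it is judged then, once.
Trained networks look in the newest picture that a camera, given by its name, has taken for a name from the list of things; names that differ only in an ending like _2 or _b are one class to them, and where a whole thing is asked for, a point or a joint stands for the part that bears it (a point fixed in the world has none). Each returns a list of dicts, best first, with "score" (0 to 1); they miss things now and then, are a little off and sometimes report something else, mostly with a low value. They report only what shows in the picture. A call takes as long as a camera call.
- spot_in(camera, name): "centre" ([column, row] in pixels, amid what is visible of it).
- silhouettes(camera, name): "mask" (384x512 bool, what is visible of it) and "centre" ([column, row] in pixels, amid what is visible of it).
- tip_of(camera, name): "centre" ([column, row] in pixels: a listed point, or the origin of a listed thing).
The state is a dict: "clock": time; "q": joint angles; "joint_velocities": joint speeds; "tau": joint torques, N m; "position": TCP position; "eef_rot": TCP orientation; "contact_force": force on the tool from outside, world axes, zero at the start; "wrist_torque": the same for the moment, N m; "finger_gap": opening from 0.0 (shut) to 1.0 (fully open); "grasp_force": force on a finger pad.
Only numpy, scipy, OpenCV 4.12 (cv2) and the standard library are available. Lean on these libraries where they do the work, as an engineer would, in place of code of your own. Each camera call takes 0.05 s, during which the arm holds its last target. There are 200 camera calls.

## Working session

There is one attempt and no reset: what is moved stays moved. The work goes in short steps, each a Python script; the robot and the scene stay as the last script left them, time stands still between calls to the robot, and variables do not carry over. Pictures are saved under pics/ and viewed, at most 10 in all, crops included, and the job is handed in when it is done.

```bash
ls; mkdir -p pics; cat > h.py <<'E'
from cell import *
import numpy as np, cv2
from scipy.spatial.transform import Rotation as R
def ray(f,px,T=None):
    T=np.array(f["cam_to_world"] if T is None else T)
    d=np.array([(px[0]-f["cx"])/f["fx"],(px[1]-f["cy"])/f["fy"],1.]);d=T[:3,:3]@d
    return T[:3,3],d/np.linalg.norm(d)
def tri(rs):
    A=np.zeros((3,3));b=np.zeros(3)
    for o,d in rs:
        P=np.eye(3)-np.outer(d,d);A+=P;b+=P@o
    x=np.linalg.solve(A,b)
    return x,[np.linalg.norm((np.eye(3)-np.outer(d,d))@(x-o)) for o,d in rs]
def save(f,n,box=None,s=1):
    im=f["img"][...,::-1]
    if box: im=im[box[1]:box[3],box[0]:box[2]]
    cv2.imwrite("pics/"+n,cv2.resize(im,None,fx=s,fy=s,interpolation=cv2.INTER_CUBIC))
def pix(f,p,T=None):
    T=np.linalg.inv(np.array(f["cam_to_world"] if T is None else T));c=T[:3,:3]@p+T[:3,3]
    return np.array([f["fx"]*c[0]/c[2]+f["cx"],f["fy"]*c[1]/c[2]+f["cy"]])
E
python3 - <<'E'
from h import *
F={}
for c in("side","top"):
    F[c]=grab_frame(c)
    print(c,np.round(F[c]["cam_to_world"],3).tolist(),F[c]["fx"])
save(F["side"],"a_side.png");save(F["top"],"a_top.png")
for n in("pivot","bar","seat","grip","tub","chutney_center","tin_center","paddle"):
    r={c:tip_of(c,n)[:2] for c in F}
    for c in F: print(n,c,[(np.round(e["centre"]),round(e["score"],2)) for e in r[c]])
    if all(r.values()):
        x,e=tri([ray(F[c],r[c][0]["centre"]) for c in F]);print("  ",x.round(4),np.round(e,4))
print(get_state())
E
```

```text
pics
side [[-0.857, -0.355, 0.374, -0.138], [-0.516, 0.579, -0.631, 1.047], [0.007, -0.734, -0.679, 1.372], [0.0, 0.0, 0.0, 1.0]] 489.46461855168235
top [[-0.004, -0.992, 0.125, 0.346], [-1.0, 0.005, 0.004, -0.08], [-0.004, -0.125, -0.992, 1.576], [0.0, 0.0, 0.0, 1.0]] 462.6896570845929
pivot side [(array([223., 213.]), 0.79), (array([217., 207.]), 0.56)]
pivot top [(array([218., 174.]), 0.71)]
   [0.5867 0.0593 0.1382] [0.001 0.001]
bar side []
bar top [(array([215., 176.]), 0.53)]
seat side [(array([216., 200.]), 0.94)]
seat top [(array([215., 165.]), 0.68)]
   [0.6084 0.064  0.1919] [0.0009 0.0009]
grip side []
grip top [(array([216., 188.]), 0.44)]
tub side [(array([193., 229.]), 0.93)]
tub top []
chutney_center side []
chutney_center top [(array([263., 188.]), 0.81)]
tin_center side [(array([213., 268.]), 0.87), (array([193., 231.]), 0.29)]
tin_center top [(array([166., 198.]), 0.59)]
   [0.5172 0.2343 0.0632] [0.0056 0.0056]
paddle side []
paddle top [(array([215., 174.]), 0.69), (array([216., 180.]), 0.24)]
{'clock': 0.9, 'q': array([ 1.04979794e+00,  3.26199446e-01, -1.92592104e-01,  1.05199889e+00,
       -4.26941394e-05,  1.43657983e+00]), 'joint_velocities': array([-0.00095157, -0.00198212,  0.00167599, -0.00153002,  0.00084051,
       -0.00160204]), 'tau': array([ 3.84525838e-04, -4.43308675e+01,  2.62763196e+01,  7.54906341e-04,
       -3.90295600e-04, -2.54304311e-08]), 'position': array([0.20748546, 0.50938375, 0.23128414]), 'eef_rot': array([ 6.03767413e-01,  3.08298612e+00, -1.28263433e-05]), 'contact_force': array([ 0.43947278, -0.96741948,  0.3020701 ]), 'wrist_torque': array([-0.01656965,  0.02562947,  0.00838251]), 'grasp_force': 0.0, 'finger_gap': 0.9985230107351557}
```

View pics/a_side.png

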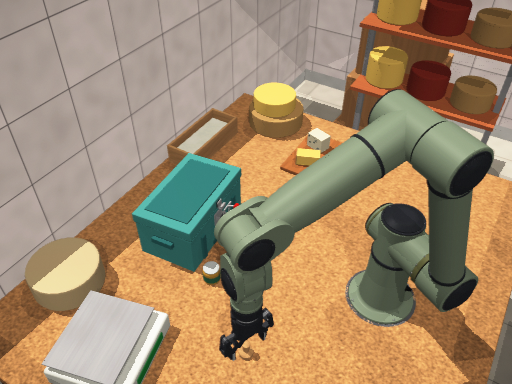

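View pics/a_top.png

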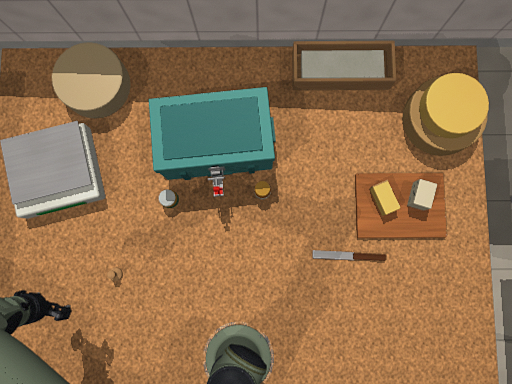

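The side view shows the teal box with the latch mostly hidden behind the wrist (~(225,207)). The top view shows the latch at (216,175) with the red grip and lever end at (218,188), the tin at (167,198), the jar at (262,188), and the box yawed about 0.09. Next I'll move the wrist camera in front of the latch.

```bash
cat >> h.py <<'E'
def rotm(yaw,pitch,s=1):  # pitch = angle below horizontal
    xb=np.array([np.cos(yaw),np.sin(yaw),0]);yb=np.array([-np.sin(yaw),np.cos(yaw),0])
    z=np.cos(pitch)*xb-np.sin(pitch)*np.array([0,0,1.]);y=s*yb
    return np.column_stack([np.cross(y,z),y,z])
def rv(yaw,pitch,s=1): return R.from_matrix(rotm(yaw,pitch,s)).as_rotvec()
def wcam(): 
    st=get_state();f=grab_frame("wrist");T=np.eye(4)
    T[:3,:3]=R.from_rotvec(st["eef_rot"]).as_matrix();T[:3,3]=st["position"]
    f["cam_to_world"]=T@np.array(f["T_tool_cam"]);return f
E
python3 - <<'E'
from h import *
f=grab_frame("top")
for n,z in(("pivot",.12),("seat",.172),("tin_center",.06),("chutney_center",.075)):
    o,d=ray(f,tip_of("top",n)[0]["centre"]);print(n,(o+d*(z-o[2])/d[2]).round(4))
m=silhouettes("top","tub")[0]["mask"].astype(np.uint8); print(cv2.minAreaRect(cv2.findNonZero(m)))
m=silhouettes("top","lid_shell")[0]["mask"].astype(np.uint8)
r=cv2.minAreaRect(cv2.findNonZero(m));print(r)
for p in cv2.boxPoints(r):
    o,d=ray(f,p);print((o+d*(.2-o[2])/d[2]).round(4))
g=grab_frame("wrist");print(np.round(g["T_tool_cam"],3).tolist(),g["fx"])
o=np.array([.58,.058,.14])
for pt in(.6,.8,1.0):
  for s in(1,-1):
    for dist in(.15,.25):
      q=ik(o-dist*rotm(.09,pt)[:,2]+[0,0,.03],rv(.09,pt,s));print(pt,s,dist,None if q is None else np.round(q,2))
E
```

```text
pivot [0.5923 0.0641 0.12  ]
seat [0.6101 0.0681 0.172 ]
tin_center [ 0.5487 -0.0891  0.06  ]
chutney_center [ 0.5533 -0.0867  0.075 ]
((213.17327880859375, 143.75209045410156), (103.73564147949219, 124.57901000976562), 84.35175323486328)
((210.72557067871094, 129.54339599609375), (76.53231811523438, 122.62137603759766), 84.38241577148438)
[0.8173 0.2766 0.2   ]
[ 0.8534 -0.0996  0.2   ]
[ 0.6142 -0.1207  0.2   ]
[0.5794 0.2476 0.2   ]
[[0.001, -0.956, -0.294, 0.076], [1.0, 0.001, 0.001, -0.002], [-0.0, -0.294, 0.956, -0.144], [0.0, 0.0, 0.0, 1.0]] 317.9458905249674
0.6 1 0.15 None
0.6 1 0.25 [-0.49 -0.84 -1.23  0.29  0.47 -0.35]
0.6 -1 0.15 None
0.6 -1 0.25 [-0.49 -0.84 -1.23  0.29  0.47  2.79]
0.8 1 0.15 [-0.17 -0.34 -1.05  0.11  0.18 -0.19]
0.8 1 0.25 [-0.26 -0.61 -0.96  0.49  0.24 -0.26]
0.8 -1 0.15 [-0.17 -0.34 -1.05  0.11  0.18  2.95]
0.8 -1 0.25 [-0.26 -0.61 -0.96  0.49  0.24  2.88]
1.0 1 0.15 [-0.11 -0.21 -0.77  0.44  0.11 -0.17]
1.0 1 0.25 [-0.15 -0.38 -0.66  0.73  0.13 -0.21]
1.0 -1 0.15 [-0.11 -0.21 -0.77  0.44  0.11  2.97]
1.0 -1 0.25 [-0.15 -0.38 -0.66  0.73  0.13  2.94]
```

```bash
python3 - <<'E'
from h import *
o=np.array([.585,.063,.16])
movep(o-.22*rotm(.094,.8)[:,2]+[0,0,.0],rv(.094,.8,-1))
F={"w":wcam(),"side":grab_frame("side"),"top":grab_frame("top")}
save(F["w"],"b_w.png",(100,30,420,270),2.5);save(F["side"],"b_s.png",(150,140,310,260),5)
for n in("pivot","bar","seat","grip","chutney_center","tin_center","paddle"):
    rs=[]
    for c in("wrist","side","top"):
        r=tip_of(c,n)[:2]; print(n,c,[(np.round(e["centre"],1),round(e["score"],2)) for e in r])
        if r and r[0]["score"]>.5: rs.append(ray(F[c if c!="wrist" else "w"],r[0]["centre"]))
    if len(rs)>1:
        x,e=tri(rs);print("  ",x.round(4),np.round(e,4))
print(get_state()["clock"],get_state()["contact_force"])
E
```

```text
pivot wrist [(array([259. , 176.4]), 0.75)]
pivot side [(array([221.8, 215.4]), 0.97), (array([224.9, 203. ]), 0.22)]
pivot top [(array([218.8, 176.8]), 0.67)]
   [0.5857 0.0603 0.127 ] [0.0022 0.004  0.0059]
bar wrist [(array([263.5, 166.4]), 0.72)]
bar side [(array([228.1, 203.2]), 0.43)]
bar top [(array([214.8, 179.3]), 0.62)]
   [0.561  0.0583 0.1961] [0.0045 0.0045]
seat wrist [(array([260.4, 142.1]), 0.86)]
seat side [(array([218.6, 205.6]), 0.98), (array([193.8, 228.9]), 0.44)]
seat top [(array([216.1, 167.4]), 0.83)]
   [0.6031 0.0617 0.1719] [0.004  0.0036 0.0006]
grip wrist [(array([262. , 192.3]), 0.63)]
grip side [(array([235.8, 205.3]), 0.41)]
grip top [(array([216.8, 188.8]), 0.35)]
chutney_center wrist [(array([357.5, 238.9]), 0.84), (array([260.7, 177.7]), 0.74)]
chutney_center side [(array([252.4, 212.1]), 0.72), (array([222.2, 215.5]), 0.33)]
chutney_center top [(array([263.8, 186.5]), 0.74)]
   [ 0.5565 -0.0876  0.0307] [0.0035 0.003  0.0059]
tin_center wrist [(array([136.6, 239.4]), 0.95)]
tin_center side [(array([210.9, 270.5]), 0.61)]
tin_center top [(array([167.8, 195.6]), 0.72)]
   [0.5252 0.2326 0.0386] [0.0064 0.0023 0.0074]
paddle wrist [(array([261. , 178.7]), 0.74)]
paddle side [(array([221.7, 215.2]), 0.65)]
paddle top [(array([214.6, 174.2]), 0.69)]
   [0.5872 0.0642 0.1288] [0.0067 0.0013 0.0064]
4.3667 [ 0.09546263  0.81892749 -0.66426909]
```

View pics/b_w.png

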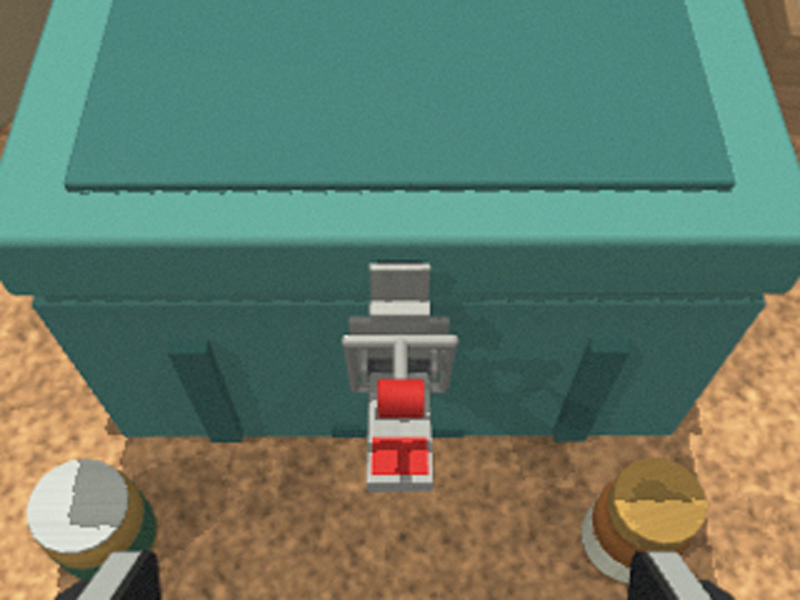

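View pics/b_s.png

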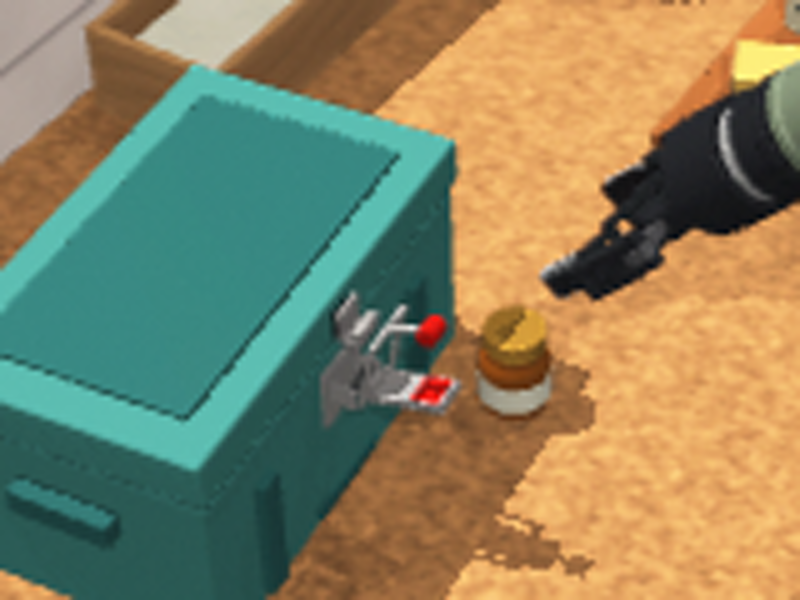

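The wrist crop shows the keeper (400,290), the bar (400,341), the roller (401,398), and the lever end (400,487) roughly level below it. In the side crop the bar is at (388,328), the roller at (431,330), and the lever end at (441,395). The bar is in front of the lip and above the lever. I'll fit the linkage model to these points.

```bash
cat >> h.py <<'E'
Z=np.array([0,0,1.])
class Box:
    def __init__(s,x,y,yaw):
        s.P=np.array([x,y,.12]);s.yaw=yaw;s.xb=np.array([np.cos(yaw),np.sin(yaw),0]);s.yb=np.array([-np.sin(yaw),np.cos(yaw),0])
    def w(s,out,up,lat=0): return s.P-out*s.xb+up*Z+lat*s.yb
def lev(l,r): a=np.pi/3-l;return np.array([np.cos(a),np.sin(a)])*r
def lean(p): return np.array([np.sin(p),np.cos(p)])
def barp(l,p): return lev(l,.014)+.062*lean(p)
def gripp(l,p): return barp(l,p)+.036*lean(p+1.05)
E
cat > fit.py <<'E'
from h import *
from scipy.optimize import least_squares
w=wcam();s=grab_frame("side");t=grab_frame("top")
def kp(b,l,p):
    return dict(bar=b.w(*barp(l,p)),grip=b.w(*gripp(l,p)),end=b.w(*lev(l,.075)),L=b.w(-.013,.082,.185),Rr=b.w(-.013,.082,-.185),seat=b.w(-.013,.052),piv=b.P,edge=b.w(-.013,.082))
W=lambda x,y:(x/2.5+100,y/2.5+30)
S=lambda x,y:(x/5+150,y/5+140)
obs=[(w,"bar",W(400,341),1),(w,"grip",W(401,398),1),(w,"end",W(400,482),1),(w,"edge",W(399,240),1),
(s,"bar",S(388,328),1),(s,"grip",S(431,330),1),(s,"end",S(441,393),1),(s,"Rr",S(455,145),1),(s,"L",S(197,470),1),
(w,"seat",(260.4,142.1),.5),(s,"seat",(218.6,205.6),.5),(t,"seat",(216.1,167.4),.3),(s,"piv",(221.8,215.4),.5),(w,"piv",(259,176.4),.5)]
def res(v,raw=False):
    b=Box(*v[:3]);k=kp(b,v[3],v[4]);off={id(w):v[5:7],id(s):v[7:9],id(t):v[9:11]}
    r=[np.r_[(pix(f,k[n])+off[id(f)]-o)] for f,n,o,g in obs]
    if raw:return r
    return np.r_[np.concatenate([g*x for x,(_,_,_,g) in zip(r,obs)]),np.array(v[5:])*.5]
v=least_squares(res,[.59,.062,.094,1.0,-.7]+[0]*6,loss="soft_l1").x
print(v.round(4),"lean",v[3]+v[4])
for o,r in zip(obs,res(v,True)):print(o[1],r.round(1))
b=Box(*v[:3]);print("bar rel",barp(v[3],v[3]+v[4]),"grip",gripp(v[3],v[3]+v[4]),b.w(*gripp(v[3],v[3]+v[4])))
E
python3 fit.py
```

```text
[ 0.5931  0.0601  0.0993  0.7985  0.2049 -0.1387 -0.0833  0.0786  0.2878
 -0.0168  0.2873] lean 1.0033348179817203
bar [-0.  -0.3]
grip [-0.1  0.2]
end [ 0.  -0.2]
edge [0.2 0.3]
bar [-0.3 -0. ]
grip [-0.2  0.3]
end [1.3 0.4]
Rr [ 0.1 -1.5]
L [-0.1  0.2]
seat [-0.8  0.9]
seat [-1.1 -0.9]
seat [ 0.  -0.8]
piv [-0.4  0.8]
piv [ 0.4 -1. ]
bar rel [0.06585178 0.03677103] grip [0.09774129 0.02006597] [0.49581542 0.05041354 0.14006597]
```

```bash
python3 - <<'E'
from h import *
b=Box(.5931,.0601,.0993);l,p=.7985,.2049
print(barp(l,p),gripp(l,p),b.w(*gripp(l,p)))
G=b.w(*gripp(l,p))
for pt in(.6,.8,.9,1.0,1.1):
    q=ik(G+.019*rotm(b.yaw,pt)[:,2],rv(b.yaw,pt,-1));print(pt,None if q is None else np.round(q,2))
    G2=b.w(*gripp(1.3,-.1)); q=ik(G2+.019*rotm(b.yaw,pt)[:,2],rv(b.yaw,pt,-1));print(pt,None if q is None else np.round(q,2))
# press ends
for pt in(.3,.5,.7,.9):
  for l in(1.5,2.1,2.74):
    q=ik(b.w(*(lev(l,.065)+[.01,0])),rv(b.yaw,pt,-1));print(pt,l,None if q is None else np.round(q,2))
E
```

```text
[0.02618437 0.06414903] [0.06040303 0.0753331 ] [0.53299453 0.05411183 0.1953331 ]
0.6 None
0.6 [-0.13  0.17 -1.24 -0.8   0.19  3.01]
0.8 [-0.12  0.03 -1.1  -0.32  0.15  2.98]
0.8 [-0.1   0.07 -1.05 -0.31  0.14  3.  ]
0.9 [-0.1   0.03 -1.   -0.12  0.13  2.98]
0.9 [-0.09  0.06 -0.95 -0.1   0.12  2.99]
1.0 [-0.09  0.04 -0.9   0.06  0.1   2.98]
1.0 [-0.08  0.08 -0.85  0.08  0.1   2.99]
1.1 [-0.08  0.07 -0.8   0.23  0.08  2.98]
1.1 [-0.07  0.11 -0.74  0.25  0.08  2.99]
0.3 1.5 None
0.3 2.1 None
0.3 2.74 None
0.5 1.5 None
0.5 2.1 None
0.5 2.74 None
0.7 1.5 None
0.7 2.1 None
0.7 2.74 [-0.1   0.58 -1.21 -1.08  0.15  3.01]
0.9 1.5 [-0.12  0.24 -1.16 -0.48  0.13  2.97]
0.9 2.1 [-0.1   0.36 -1.12 -0.57  0.12  2.98]
0.9 2.74 [-0.08  0.42 -1.03 -0.54  0.11  3.  ]
```

```bash
cat >> h.py <<'E'
b=Box(.5931,.0601,.0993);PT=1.0;ROT=rv(b.yaw,PT,-1);TZ=rotm(b.yaw,PT)[:,2]
def tcp(l,p,dg=np.zeros(2)): return b.w(*(gripp(l,p)+dg))+.019*TZ
def fc(n=4):
    f=[]
    for _ in range(n): f.append(get_state()["contact_force"]);sleep(.02)
    f=np.mean(f,0);return np.array([f@b.xb,f@b.yb,f[2]])
E
python3 - <<'E'
from h import *
l,p=.7985,.2049
G=tcp(l,p)
movep(G-.06*TZ,ROT);print(fc())
print(move_l(G,.06,until_force=6),fc(),get_state()["position"]-G)
f=wcam();save(f,"c_w.png",(130,90,390,285),3)
for n in("grip","bar","seat"):
    r=tip_of("wrist",n)
    if r: print(n,r[0]["centre"],r[0]["score"])
print([pix(f,b.w(*x)) for x in(gripp(l,p),barp(l,p),(-.013,.052))])
print(get_state()["clock"])
E
```

```text
[ 0.26426187 -0.26187503  0.15298855]
False [ 0.12508114  0.36960104 -0.29733037] [9.56845006e-05 2.60763554e-06 4.02728697e-04]
grip [253.5, 274.5] 0.89
bar [257.6, 204.6] 0.98
seat [255.9, 145.6] 0.94
[array([255.17549583, 271.36318876]), array([255.50183052, 203.21250235]), array([255.78330564, 142.76074647])]
6.55
```

View pics/c_w.png

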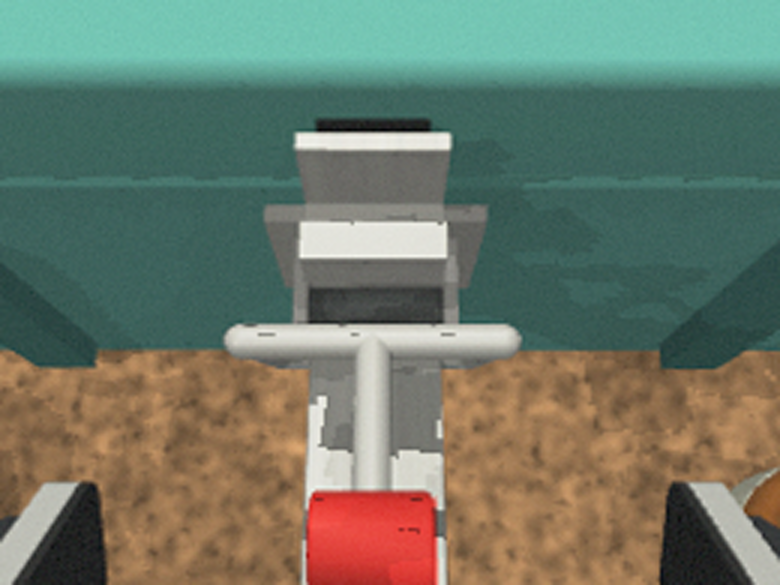

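The crop shows the roller (373,540) centred between the open fingers, the bar (373,340), the lip top (y 222–258), and the plate's top front edge (y 150). Everything is aligned laterally, so I'll grab, lift and estimate the plate's stand-off.

```bash
python3 - <<'E'
from h import *
f=wcam()
def at(row,up):
    o,d=ray(f,(254.3,row));x=o+d*(.12+up-o[2])/d[2];return -(x-b.P)@b.xb
print("plate front",at(140,.074),"lip back",at(164,.061),"lip front",at(176,.061),"bar",at(203.5,barp(.7985,.2049)[1]))
grab(20);s=get_state();print(s["finger_gap"],s["grasp_force"],fc())
for l in(.7,.6,.5,.42):
    p=.205;move_l(tcp(l,p),.03);print(l,fc().round(1))
g=wcam();print(get_state()["finger_gap"],get_state()["clock"])
for n in("grip","bar","seat"):
    r=tip_of("wrist",n)
    if r: print(n,r[0]["centre"],r[0]["score"])
print([pix(g,b.w(*x)).round(1) for x in(gripp(l,p),barp(l,p),(-.013,.052))])
E
```

```text
plate front -0.004247741251719195 lip back 0.0036857686985267753 lip front 0.010506364688307304 bar 0.026384459789521975
0.20312893412046745 23.2291978597641 [-2.00885486  5.10447127  2.97079483]
0.7 [ 1.7  4.8 -4.1]
0.6 [ 4.3  4.9 -7.7]
0.5 [ 6.1  4.7 -9.6]
0.42 [  7.1   4.7 -11.4]
0.2030456966178726 8.6083
grip [258.0, 274.4] 0.57
bar [258.1, 203.1] 0.57
seat [258.0, 146.5] 0.91
[array([257.7, 268.1]), array([257.9, 199.3]), array([258.1, 145.4])]
```

```bash
cat >> h.py <<'E'
def perp(l,p,f):  # inward-pushing tool-force component normal to grip-pin line (negative = resistance to moving in)
    u=gripp(l,p)-lev(l,.014);u/=np.linalg.norm(u)   # (out,up)
    n=np.array([-u[1],u[0]])                        # inward normal
    return np.array([-f[0],f[2]])@n, np.array([-f[0],f[2]])@u
E
python3 - <<'E'
from h import *
l=.42
base=None
for p in np.r_[np.arange(.18,-.12,-.03),np.arange(-.12,-.30,-.01)]:
    move_l(tcp(l,p),.03 if p>-.11 else .01);f=fc(3);a=perp(l,p,f);print(round(p,3),barp(l,p).round(4),f.round(1),np.round(a,1))
    if abs(a[0])>2.2: break
print(get_state()["clock"])
g=wcam()
for n in("grip","bar","seat"):
    r=tip_of("wrist",n)
    if r: print(n,r[0]["centre"],r[0]["score"])
print([pix(g,b.w(*x)).round(1) for x in(gripp(l,p),barp(l,p),(-.013,.052))])
save(g,"d_w.png",(130,90,390,285),3)
E
```

```text
0.18 [0.0224 0.0692] [  6.2   4.8 -10.7] [ -0.4 -12.4]
0.15 [0.0206 0.0695] [  5.7   4.3 -10.4] [ -0.3 -11.9]
0.12 [0.0188 0.0698] [ 5.4  4.2 -9.9] [  0.1 -11.3]
0.09 [0.0169 0.07  ] [ 4.9  4.3 -9. ] [  0.3 -10.3]
0.06 [0.0151 0.0701] [ 4.3  4.6 -9.7] [ -0.2 -10.6]
0.03 [0.0132 0.0702] [  4.3   4.5 -10. ] [ -0.  -10.9]
0.0 [0.0113 0.0702] [  3.7   4.6 -10.1] [ -0.2 -10.7]
-0.03 [0.0095 0.0702] [ 3.8  5.1 -9.2] [ 0.4 -9.9]
-0.06 [0.0076 0.0701] [ 3.3  5.9 -9.1] [ 0.3 -9.6]
-0.09 [0.0058 0.07  ] [ 2.3  5.7 -9.3] [-0.4 -9.6]
-0.12 [0.0039 0.0698] [ 2.3  5.2 -8.8] [ 0.  -9.1]
-0.13 [0.0033 0.0697] [ 2.1  5.7 -8.2] [ 0.1 -8.4]
-0.14 [0.0027 0.0696] [ 1.6  5.2 -8.7] [-0.4 -8.8]
-0.15 [0.0021 0.0695] [ 1.5  5.5 -8.3] [-0.4 -8.5]
-0.16 [0.0015 0.0694] [ 2.3  4.8 -8.3] [ 0.5 -8.6]
-0.17 [0.0008 0.0693] [ 1.8  5.2 -8.6] [ 0.  -8.8]
-0.18 [0.0002 0.0692] [ 1.3  5.4 -8.6] [-0.3 -8.7]
-0.19 [-0.0004  0.0691] [ 2.2  5.3 -8.1] [ 0.7 -8.4]
-0.2 [-0.001  0.069] [ 1.6  5.6 -8.2] [ 0.2 -8.4]
-0.21 [-0.0016  0.0689] [ 1.5  5.2 -8.3] [ 0.1 -8.5]
-0.22 [-0.0022  0.0687] [ 1.4  4.8 -8. ] [ 0.2 -8.1]
-0.23 [-0.0028  0.0686] [ 0.6  5.4 -7.7] [-0.5 -7.7]
-0.24 [-0.0034  0.0684] [-1.3  5.1 -6.1] [-2.1 -5.9]
-0.25 [-0.004   0.0683] [-2.1  5.2 -5.3] [-2.7 -5. ]
16.1167
grip [260.4, 274.4] 0.93
bar [258.1, 224.9] 0.84
seat [255.7, 208.0] 0.64
[array([257.5, 266.5]), array([257.7, 219.5]), array([257.7, 209.8])]
```

View pics/d_w.png

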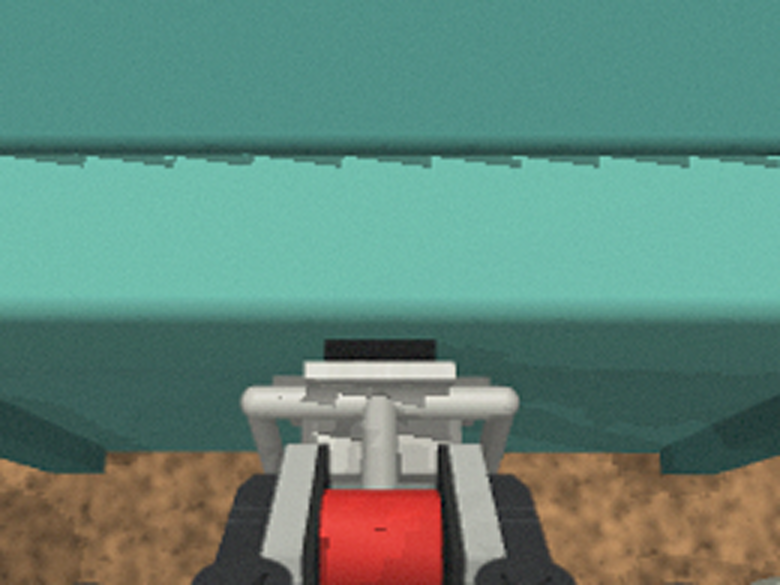

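The crop shows the bar (380,403) against the keeper's back plate, over the slot and clear of the lip (380,450). The force rise at p≈-0.235 confirms the plate contact. Now I'll back off and lower the bar with lateral compliance.

```bash
cat >> h.py <<'E'
from scipy.optimize import fsolve
def inv(x,z,g): return fsolve(lambda v:(barp(*v)-[x,z])*1e3,g)
E
python3 - <<'E'
from h import *
v=(.42,-.235);x=-.0024
for z in np.arange(.0685,.0535,-.001):
    v=inv(x,z,v);move_l(tcp(*v),.02);f=fc(3);a=perp(*v,f)
    print(round(z,4),round(x,4),v.round(2),f.round(1),np.round(a,1))
    if a[1]>16: break
    if a[0]<-1.3:x+=.0004
    if a[0]>1.3:x-=.0004
print(get_state()["clock"])
g=wcam();s=grab_frame("side")
for c,F in(("wrist",g),("side",s)):
  for n in("grip","bar","seat"):
    r=tip_of(c,n)
    if r: print(c,n,r[0]["centre"],r[0]["score"])
  print([pix(F,b.w(*x)).round(1) for x in(gripp(*v),barp(*v),(-.013,.052))])
save(s,"e_s.png",(190,170,270,230),8)
E
```

```text
0.0685 -0.0024 [ 0.43 -0.23] [ 0.7  5.  -7.6] [-0.4 -7.6]
0.0675 -0.0024 [ 0.51 -0.23] [-1.2  4.9 -3.4] [-1.6 -3.2]
0.0665 -0.002 [ 0.59 -0.24] [-1.5  5.6 -0.4] [-1.5 -0.2]
0.0655 -0.0016 [ 0.66 -0.24] [-2.6  5.7  3.1] [-2.1  3.4]
0.0645 -0.0012 [ 0.74 -0.24] [-3.   6.3  5.7] [-2.2  6.1]
0.0635 -0.0008 [ 0.82 -0.23] [-3.8  6.   7.1] [-2.8  7.5]
0.0625 -0.0004 [ 0.89 -0.23] [-3.6  5.8  8.1] [-2.4  8.5]
0.0615 0.0 [ 0.97 -0.23] [-3.2  6.9  7.9] [-2.   8.3]
0.0605 0.0004 [ 1.05 -0.22] [-2.1  6.   7.1] [-1.   7.3]
0.0595 0.0004 [ 1.12 -0.22] [-1.5  6.5  6.4] [-0.5  6.5]
0.0585 0.0004 [ 1.19 -0.22] [-1.4  6.1  5.8] [-0.5  5.9]
0.0575 0.0004 [ 1.27 -0.22] [-1.3  6.3  5.7] [-0.4  5.9]
0.0565 0.0004 [ 1.35 -0.21] [-1.3  6.   5.3] [-0.5  5.4]
0.0555 0.0004 [ 1.43 -0.2 ] [-0.7  6.3  5.4] [0.2 5.4]
0.0545 0.0004 [ 1.51 -0.2 ] [-1.   6.5  5.8] [-0.   5.8]
0.0535 0.0004 [ 1.61 -0.19] [-2.5  6.2  8.2] [-0.9  8.5]
21.1333
wrist grip [256.6, 274.1] 0.78
wrist bar [256.1, 226.2] 0.96
wrist seat [257.9, 208.2] 0.64
[array([257.3, 277.5]), array([257.6, 226.9]), array([257.7, 203.9])]
side bar [308.5, 164.0] 0.6
side seat [216.2, 204.9] 0.77
[array([227.5, 202.8]), array([220.8, 205.2]), array([217.4, 204.4])]
```

View pics/e_s.png

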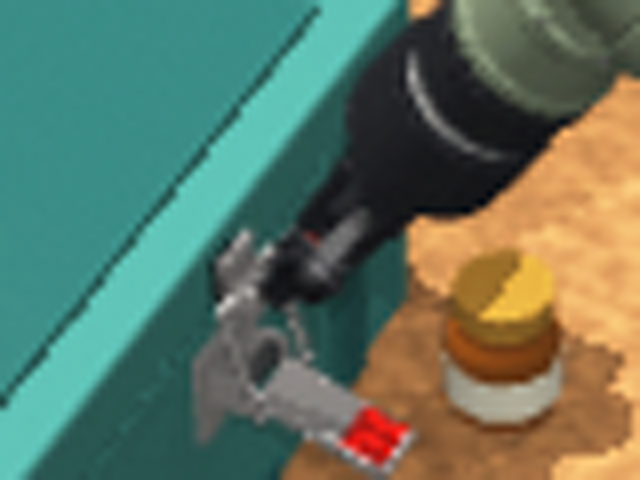

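The lever is down to about 30–35° below level and the fingers still hold the roller, with the bar down at the keeper (235,300). A gentle outward pull should confirm that the lip holds the bar; then I'll let go and look.

```bash
python3 - <<'E'
from h import *
v0=inv(.0004,.0545,(1.5,-.2));v=v0
for dx in(0,.001,.002,.003):
    v=inv(.0004+dx,.0545,v);move_l(tcp(*v),.02);f=fc(3);a=perp(*v,f);print(dx,v.round(2),f.round(1),np.round(a,1))
    if a[0]>4: break
v=v0;move_l(tcp(*v),.02);print(fc())
let_go();print(fc())
move_l(tcp(*v)-.12*TZ,.12)
g=wcam()
for n in("grip","bar","seat"):
    r=tip_of("wrist",n)
    if r: print(n,r[0]["centre"],r[0]["score"])
print([pix(g,b.w(*x)).round(1) for x in(gripp(*v),barp(*v),(-.013,.052),lev(v[0],.075))])
save(g,"f_w.png",(160,100,360,250),4)
print(get_state()["clock"])
E
```

```text
0 [ 1.51 -0.2 ] [-1.4  6.   4.5] [-0.6  4.6]
0.001 [ 1.53 -0.18] [-1.1  6.1  3.8] [-0.3  4. ]
0.002 [ 1.55 -0.16] [0.8 6.5 3.4] [1.5 3.2]
0.003 [ 1.56 -0.14] [5.6 6.7 0.3] [ 5.5 -1. ]
[-1.29520148  6.22671328  3.42115679]
[-0.47619117 -0.12516221 -0.0485345 ]
grip [255.1, 190.8] 0.68
bar [255.9, 170.3] 0.56
seat [257.5, 158.3] 0.67
[array([256.3, 192.6]), array([256.4, 170.8]), array([256.5, 157.9]), array([256.6, 254.3])]
25.2583
```

View pics/f_w.png

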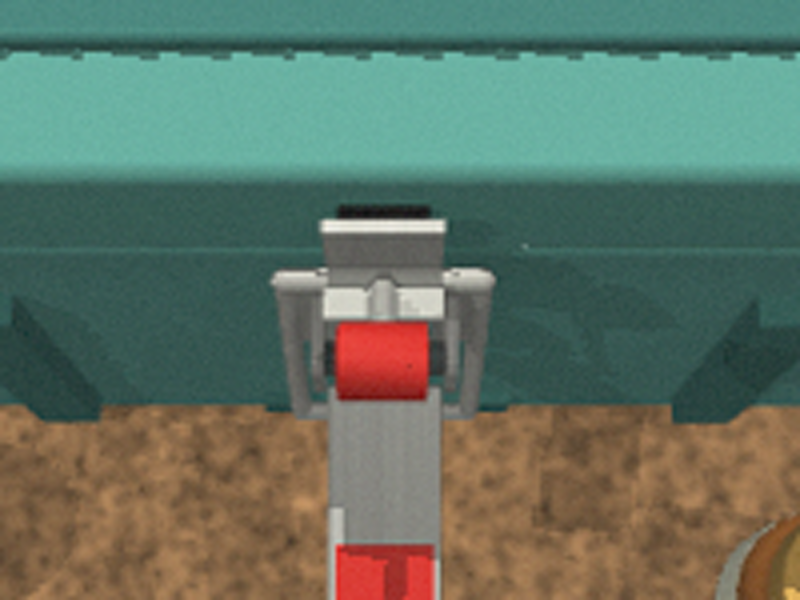

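The bar (383,280) sits behind the lip with the stem over it, and the pull test met the lip at about 3 mm, so it is hooked. Next I'll press the lever with closed fingertips, the camera side turned away from the box.

```bash
cat > press.py <<'E'
from h import *
PT=.9;ROT=rv(b.yaw,PT,1);TZ=rotm(b.yaw,PT)[:,2]
def pt(l,gap=0,r=.064):
    a=np.pi/3-l;N=np.array([-np.sin(a),np.cos(a)]);t=np.array([-np.sin(PT),np.cos(PT)])
    h=.011*np.clip(-N@t*4,-1,1)
    c=lev(l,r)+N*(.004+gap)-t*h
    return b.w(*c),N
def nf(N): 
    f=fc(3);return np.array([-f[0],f[2]])@N,f
E
python3 - <<'E'
from press import *
grab(20)
h=pt(1.3,.01)[0]
for l in(1.3,1.7,2.1,2.5,2.8): print(l,ik(pt(l)[0],ROT) is not None)
movep(h-.08*TZ,ROT);move_l(h,.08,until_force=6)
print(fc(),get_state()["clock"])
l=1.3
while l<2.45:
    q,N=pt(l);move_l(q,.05);n,f=nf(N);print(round(l,2),f.round(1),round(n,1),round(get_state()["clock"],1))
    if n>14 or np.linalg.norm(f)>16: print("stop");break
    l+=.06
E
```

```text
1.3 True
1.7 True
2.1 True
2.5 True
2.8 True
[ 0.08587452 -0.12513684 -0.03721405] 29.9083
1.3 [ 0.  -0.1  0.3] 0.3 30.3
1.36 [ 0.   0.  -0.2] -0.2 30.6
1.42 [ 0.2 -0.   0.3] 0.2 30.9
1.48 [-0.1  0.8  1.6] 1.5 31.2
1.54 [ 0.2 -0.2  1.7] 1.4 31.5
1.6 [-0.1 -0.4  1.2] 1.1 31.8
1.66 [-0.2  0.   1.6] 1.4 32.1
1.72 [-0.2 -0.1  2.4] 2.0 32.4
1.78 [ 0.2 -0.3  2.4] 1.7 32.7
1.84 [-0.4  0.3  2.5] 2.0 33.0
1.9 [-0.9 -0.   2.8] 2.5 33.3
1.96 [-0.9 -0.5  2.2] 2.0 33.6
2.02 [-0.4  0.1  2.1] 1.5 33.9
2.08 [-1.2 -0.   1.5] 1.8 34.2
2.14 [-1.9 -0.1  1.4] 2.4 34.5
2.2 [-1.4  0.1  0.2] 1.4 34.8
2.26 [-1.6  0.  -0.3] 1.4 35.1
2.32 [-1.4 -0.1 -0.1] 1.3 35.4
2.38 [-1.   0.4 -0.6] 0.8 35.7
2.44 [-1.1 -0.3 -0.7] 0.9 36.0
```

```bash
python3 - <<'E'
from press import *
l=2.46;hit=0
while l<3.1:
    q,N=pt(l);move_l(q,.03);n,f=nf(N);print(round(l,2),f.round(1),round(n,1))
    if n>11: break
    l+=.02
g=grab_frame("side")
for n in("pivot","seat","bar","grip"):
    r=tip_of("side",n)
    if r: print(n,np.round(r[0]["centre"],1),r[0]["score"])
print([pix(g,b.w(*x)).round(1) for x in((-.013,.052),(-.013,.045))],get_state()["clock"])
E
```

```text
2.46 [-0.5  0.4  0.6] 0.6
2.48 [-1.3 -0.6  0.8] 1.4
2.5 [-0.8 -0.2  0.4] 0.9
2.52 [-1.1  0.3 -0.2] 1.1
2.54 [-1.5 -0.1 -1.1] 1.4
2.56 [-1.3 -0.1 -1.6] 1.2
2.58 [-1.   0.3 -1.3] 1.0
2.6 [-0.8 -0.2 -0.8] 0.8
2.62 [-1.1  0.1 -0.6] 1.1
2.64 [-0.7  0.4 -0.6] 0.8
2.66 [-0.7 -0.3 -0.3] 0.7
2.68 [-0.2 -0.4 -0.2] 0.2
2.7 [-0.7  0.1 -0.2] 0.7
2.72 [-0.3  0.3 -0.3] 0.4
2.74 [-0.5 -0.3 -0.6] 0.6
2.76 [-0.4  0.1 -0.3] 0.5
2.78 [-3.8 -0.4  1.6] 3.5
2.8 [-8.4 -0.7  4.1] 7.6
2.82 [-11.6  -0.8   5.8] 10.2
2.84 [-14.1  -0.9   7.2] 12.2
pivot [219.2 214.2] 0.66
seat [218.1 206.2] 0.78
bar [220.3 204.9] 0.6
grip [230.8 204.7] 0.5
[array([217.4, 204.4]), array([217.5, 205.8])] 42.2583
```

The hard stop is clearly felt. I'll back away straight out and check.

```bash
python3 - <<'E'
from press import *
p=get_state()["position"]
move_l(p-.06*b.xb,.06);move_l(p-.12*b.xb-.06*TZ,.15);print(fc())
p=get_state()["position"]
s=grab_frame("side");save(s,"g_s.png",(170,150,270,225),8)
print(get_state()["clock"])
E
```

```text
Traceback (most recent call last):
cell.MotionError: the arm cannot follow that straight line within its joint ranges
```

```bash
python3 - <<'E'
from press import *
p=get_state()["position"]
for d in(.03,.02,.012):
    try: move_l(p-d*b.xb,.06);print(d);break
    except MotionError: pass
p=get_state()["position"]
for d in(.15,.1,.06):
    try: move_l(p-d*TZ,.12);print(d);break
    except MotionError: pass
print(fc())
s=grab_frame("side");save(s,"g_s.png",(170,150,270,225),8)
print(get_state()["clock"])
E
```

```text
0.03
0.15
[-0.12771155 -0.19358215  0.0925712 ]
45.6333
```

View pics/g_s.png

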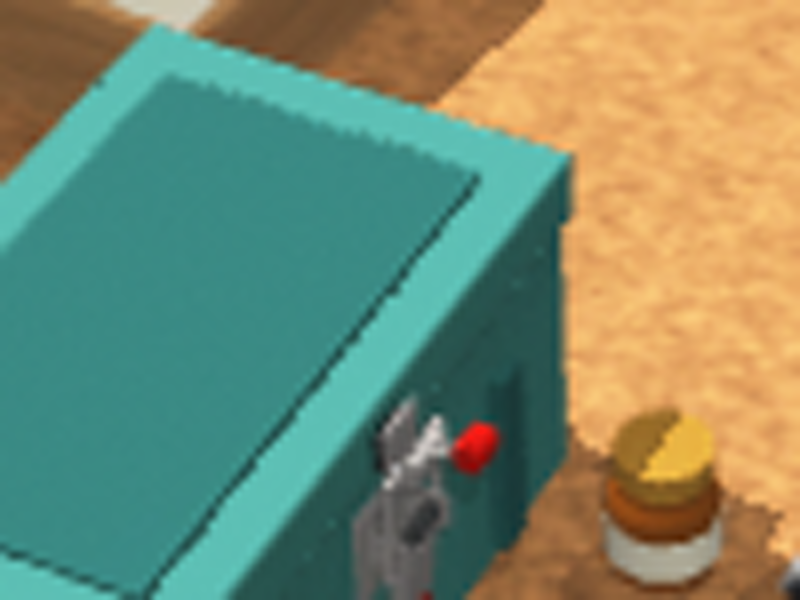

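The lever hangs along the front, the bar is at the keeper (410,460), and the roller sticks out at (475,448). I'll check numerically that the lid moved down relative to the first picture.

```bash
python3 - <<'E'
from h import *
s=grab_frame("side")["img"][...,::-1]
a=cv2.resize(cv2.imread("pics/b_s.png"),(160,120),interpolation=cv2.INTER_AREA);n=np.ascontiguousarray(s[140:260,150:310])
g=lambda i:cv2.cvtColor(i,cv2.COLOR_BGR2GRAY)
A,N=g(a),g(n)
for nm,(x0,y0,x1,y1) in dict(frontright=(76,20,100,50),frontleft=(28,64,54,100),handle=(0,92,32,112),jar=(92,58,114,86)).items():
    t=cv2.resize(A[y0:y1,x0:x1],None,fx=8,fy=8,interpolation=cv2.INTER_CUBIC)
    S=cv2.resize(N[max(y0-5,0):y1+5,max(x0-5,0):x1+5],None,fx=8,fy=8,interpolation=cv2.INTER_CUBIC)
    m=cv2.matchTemplate(S,t,cv2.TM_CCOEFF_NORMED);_,v,_,p=cv2.minMaxLoc(m);print(nm,v,(p[0]/8-min(5,x0),p[1]/8-min(5,y0)))
f=grab_frame("side");print([pix(f,b.w(-.013,.082,l))-pix(f,b.w(-.013,.075,l)) for l in(-.185,.185)])
print(tip_of("side","seat")[:1])
E
```

```text
frontright 0.9868788123130798 (0.25, 1.0)
frontleft 0.9880592823028564 (0.5, 1.125)
handle 0.9653720259666443 (0.0, 0.0)
jar 0.9371573328971863 (-0.125, 0.0)
[array([-0.02709273, -1.44211305]), array([-0.18749078, -1.4661439 ])]
[{'centre': [214.9, 207.7], 'score': 0.73}]
```

```bash
python3 -c "
from cell import *
print(sign_off(), get_state()['clock'])"
```

```text
the job is handed in; nothing more can be done
the job is handed in; nothing more can be done
```

The latch looks closed and I've handed the job in; no verdict came back. The loop is hooked in the keeper and the lever is against its hard stop. The lid's front edge came down about 5–7 mm of the 7 mm, measured roughly from the side camera. The arm is clear of everything, and the highest forces I read were 16 N on the lever and 13 N while moving the loop.

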